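Set up the knife-sharpening station on the kitchen counter

ROBOT

A 7-joint arm with a two-finger parallel gripper is mounted at the origin on the work surface. World frame = base frame: x ahead of the robot, y to its left, z up, the work surface at z = 0. Lengths are in mm, angles in rad, forces in N, time in s.
With the tool pointing down it reaches from about 425 to 925 mm from the base axis. Payload 6.8 kg.
Tool frame: the origin (TCP) lies on the centre line of the jaws, within the pads' length; the fingertips stand nose_length ahead of it and the grasp point (between the pads) lies 8 mm behind it (nose_length is the distance from the TCP to the fingertips, in mm); z points along the fingers, y is the line along which they close (so a half turn about z gives the same grasp; the last joint's range is limited). The gripper opens to 88 mm and grips with 3 to 60 N. Pads are 20 mm wide; open, the fingers measure 115 mm over their backs; the gripper's body (75 mm by 178 mm) begins 61 mm behind the grasp point.
Start: joints at [1.044, 0.477, 0.022, 1.555, -0.011, 1.109, -0.083], TCP at [274.509, -616.678, 233.664] pointing down, gripper open.
Joint ranges: [-2.96, 2.96], [-0.34, 2.1], [-1.41, 1.46], [0.24, 2.44], [-1.37, 4.51], [0.17, 1.92], [-2.96, 2.96]. Speed limits (rad/s): [2.39, 2.39, 3.14, 3.14, 3.14, 3.14, 3.14].

INTERFACE

Orientations are given as a 3x3 rotation matrix whose columns are the frame's x, y, z axes.
In Python, from station import get_state, capture, camera_info, close_job, nose_length gives the robot as it stands. The module is installed in compiled form; this text tells all that it offers.
- The arm moves only by the shell command python3 -m crank 'ROWS' [FORCE]. ROWS is rows parted by semicolons, their numbers by spaces, 1 to 10 of them, each of 5 numbers: the finger opening in mm, then dx, dy, dz in mm, then a turn about the tool's z in rad; each row shifts and turns the commanded pose from where the row before left it, along the tool's axes as they then stand; what a row does not reach is not made up. A row lasts 1/10 s, in which the tool goes at most 50 mm and 0.15 rad, less where a joint would pass 70% of its speed; a pose out of reach is approached as far as the arm can. The fingers move at their own pace and stop on an object; FORCE is the grip in N (left out, the last holds). Time passes only in rows, so rows that do not move let the fingers close. It prints the time, the measured TCP pose, the force, the opening and the grip force at its end.
- get_state(): the state, without advancing time (a new reading comes with each control period).
- capture(name): name is "side" or "top" or "wrist"; returns (picture, depth): 420x560x3 uint8, blue, green, red; 420x560 float32, mm along the optical axis (not along the pixel's ray), 0 where there is no reading.
- camera_info(name): a dict with "vfov" (degrees; the focal length in pixels is half the picture's height over the tangent of half this angle, whatever the lens; pixels are square), "cx", "cy" (the principal point, pixels), "pose" (4x4, takes a point from camera to world coordinates). Camera axes: x right, y down, z forward; pixel columns grow to the right and rows downward; lengths in mm; the calibration is good to about 2 mm. The wrist camera is an equidistant fisheye: a pixel r from the principal point sees the ray r / f radians off the axis. A picture is of the moment at which its call begins: read the wrist's pose just before it. camera_info takes no time and is no camera call; for the wrist camera it gives the pose at the moment of the call.
- close_job(): hands the job in; it is judged then, once.
The state is a dict: "time_s": time; "q": joint angles; "dq": joint speeds; "tau": joint torques, N m; "position": TCP position; "tool_rot": TCP orientation; "contact_force": force on the tool from outside, world axes, zero at the start; "moment": the same for the moment, N m; "finger_gap": finger opening in mm; "finger_force": force on a finger pad.
Only numpy, scipy, OpenCV 4.12 (cv2) and the standard library are available. Lean on these libraries where they do the work, as an engineer would, in place of code of your own. Each camera call takes 0.05 s, during which the arm holds its last target. There are 200 camera calls.

TASK

Slide the brass angle sleeve over the upright guide post of the sharpening station so that it sits fully down on its shoulder, and let go of it. Then pump the clamp's orange trigger, squeezing it towards the dark fixed handle and letting it spring back again, until the orange jaw pad presses the whetstone firmly against the end stop, and finish while still holding the trigger squeezed so that the stone stays clamped. Squeeze gently so the brittle stone is not crushed, move the jaw only by its trigger, keep your hand off the stone, and leave the mug, the oil bottle and the spare stone where they are.

Things in the scene. Friction and masses are not known exactly. Their poses are not given: they have to be found in the camera images.
- station: fixed dark wood board 445 x 84 x 12 mm with a blue ratchet clamp head (x -25 to 85 mm, 48 mm wide, up to 61 mm high), rubber bed, steel end stop (face at x = 334 mm) and, on a wing on its -y side, the guide post. Origin: on the counter below the orange trigger at rest. x points the way the jaw closes: trigger, handle, jaw, stone, stop; z up
- trigger: upright round orange trigger, 16 mm diameter, top 120 mm above the counter, on a slide. Its origin is the station's origin moved along the station's x by the squeeze, 0 (sprung back) to 18 mm (full stroke, towards the handle). Its spring asks 2 to 4 N. Below 63 mm height are its foot and the clamp head: keep the fingertips above 65 mm
- trigger_top (a point): middle of the trigger's top. A full stroke advances the jaw up to 18 mm, less up to 8 mm idle travel to the next ratchet tooth; let the trigger spring fully back and the jaw stays (4 N friction). The jaw pushes as hard as the trigger is pushed, less about 8 N: 18 to 40 N on the trigger clamps well, over 50 N may crush
- handle_top (a point): middle of the top of the fixed handle, a dark upright round post, 16 mm diameter, top 120 mm above the counter, 40 mm in front (+x) of the trigger at rest. Outside to outside trigger and handle measure 56 mm at rest, 38 mm squeezed. The handle does not move: centre the gripper 29 mm in front of the resting trigger so that its far finger does not block early
- jaw: toothed bar with the blue upright jaw plate, 48 mm wide, 14 to 60 mm above the counter. Its origin is the station's origin moved along the station's x by the jaw's advance: 0 to 15 mm at the start, 52 mm when the pad meets the stone lying against the stop, 68 mm at most. Not to be pushed by hand
- pad: the orange pressure pad in front of the jaw plate, 46 mm wide, 20 mm high, 33 mm above the counter; origin in the middle of its front face, which meets the stone. Free, its station x is 132 mm + the jaw's advance; it gives way against springs by up to 12 mm, 3 N per mm, so the lag behind that place tells the clamping force
- stone: the whetstone to be clamped, reddish, 150 x 50 x 25 mm, about 0.35 kg, lying loose on the bed, length along the station's x axis, underside 20 mm above the counter, 2 to 9 mm short of the end stop; origin: middle of its underside
- sleeve: brass sleeve (ring): outer diameter 40 mm, bore 24 mm, 26 mm high, about 90 g, standing on the counter with its bore upright; origin: centre of its underside
- post_seat (a point): centre of the shoulder of the guide post on which the sleeve's underside comes to rest, 30 mm above the counter. The shoulder is 36 mm in diameter; the post is steel, upright, 19 mm in diameter, tapering to 10 mm over its last 7 mm
- post_top (a point): top of the guide post, 80 mm above the counter (50 mm above the shoulder)
- mug: bystander: blue mug, 80 mm across, 95 mm high, with a handle; origin: centre of its underside
- oil: bystander: amber oil bottle, 56 mm across, 160 mm high; origin: centre of its underside
- spare: bystander: grey spare whetstone 150 x 50 x 25 mm lying on the counter; origin: centre of its underside
Mind the look-alikes: they are no part of the job. Of the things shaped like the stone, the terracotta one is meant.

How it is judged:
By the outcome, as a careful person would: the job done as asked, in the order asked, and still so for the second after the job is handed in, while the arm keeps its last pose, push and grip.
It also fails if it takes over 48 s, if anything falls off the work surface, if the arm or the gripper's body presses on something with over 40 N, if the wrist force passes 120 N, or if a joint passes its speed limit or range.

## Working session

There is one attempt and no reset: what is moved stays moved. The work goes in short steps, Python scripts to look and compute and a shell command to move; the robot and the scene stay as the last step left them, time stands still between calls to the robot, and variables do not carry over. Pictures are saved under pics/ and viewed, at most 10 in all, crops included, and the job is handed in when it is done.

```bash
mkdir -p pics
cat > h.py <<'E'
import numpy as np, cv2
from station import *
def save(n):
    p,d=capture(n); return p,d
def K(n):
    c=camera_info(n); return c, 210/np.tan(np.radians(c["vfov"])/2)
def ray(n,u,v,c=None):
    if c is None: c=camera_info(n)
    f=210/np.tan(np.radians(c["vfov"])/2)
    a=np.array([u-c["cx"],v-c["cy"]],float)/f
    if n=="wrist":
        r=np.hypot(*a)+1e-12; d=np.array([*(a/r*np.sin(r)),np.cos(r)])
    else: d=np.array([*a,1.])
    P=np.array(c["pose"]); d=P[:3,:3]@d
    return P[:3,3], d
def onz(n,u,v,z,c=None):
    o,d=ray(n,u,v,c); return o+d*(z-o[2])/d[2]
def tri(rs):
    A=0;b=0
    for o,d in rs:
        d=d/np.linalg.norm(d); M=np.eye(3)-np.outer(d,d); A=A+M; b=b+M@o
    x=np.linalg.solve(A,b)
    return x,[float(np.linalg.norm(np.cross(x-o,d/np.linalg.norm(d)))) for o,d in rs]
E
python3 - <<'E'
from h import *
np.set_printoptions(precision=3,suppress=True)
s=get_state();print(s["time_s"],s["position"],s["tool_rot"],nose_length if not callable(nose_length) else nose_length(),s["finger_gap"])
for n in("side","top","wrist"):
    c=camera_info(n);print(n,c["vfov"],c["cx"],c["cy"],np.array(c["pose"]))
    p,d=capture(n);cv2.imwrite(f"pics/{n}0.png",p);np.savez(f"{n}0.npz",p=p,d=d)
E
```

```text
0.0 [ 274.266 -616.143  232.688] [[ 0.914  0.407 -0.001]
 [ 0.407 -0.914  0.002]
 [-0.    -0.002 -1.   ]] 11.0 87.63142465401232
side 57.823151256230176 280.0970467289031 210.76384351846676 [[   0.979   -0.124    0.161  406.462]
 [  -0.203   -0.559    0.804 -777.381]
 [  -0.01    -0.82    -0.573  590.079]
 [   0.       0.       0.       1.   ]]
top 44.854176064735725 277.6244351486241 212.47135061865222 [[  -0.028   -0.998    0.059  500.026]
 [  -0.999    0.026   -0.039  -46.719]
 [   0.037   -0.06    -0.998 1189.871]
 [   0.       0.       0.       1.   ]]
wrist 65.70646984690485 274.9164682632086 206.27729330873822 [[   0.407   -0.878   -0.253  343.276]
 [  -0.914   -0.391   -0.11  -584.373]
 [  -0.003    0.276   -0.961  383.724]
 [   0.       0.       0.       1.   ]]
```

View pics/top0.png

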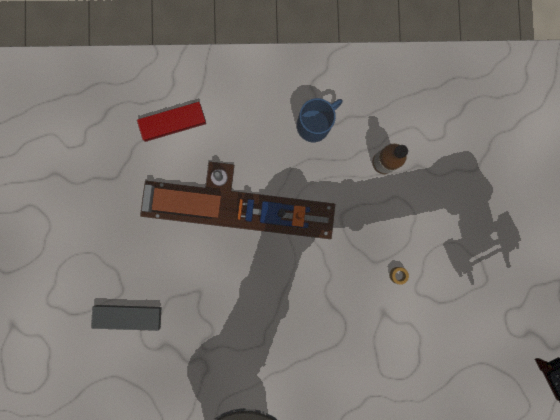

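View pics/side0.png

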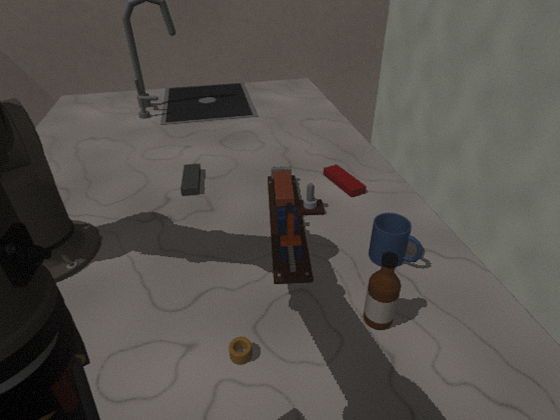

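The top view shows the station with the terracotta stone at (187,204), the guide post at (219,177), the trigger near (299,215) and the brass ring at (399,275). Candidates:
- **Stone:** terracotta bar (187,204) against red bar (172,121) and grey bar (126,317). I choose the terracotta bar on the station.
- **Sleeve:** brass ring (399,275) against the amber bottle (392,158) and the post's shoulder ring (219,177). I choose the ring at (399,275).

In the side view the ring is at (240,350), the post at (311,195) and the trigger near (290,232).

Run:
```python
from h import *
t=np.load("top0.npz")["p"];s=np.load("side0.npz")["p"]
a=cv2.resize(t[160:290,130:420],None,fx=2.7,fy=2.7,interpolation=cv2.INTER_CUBIC)[:300]
a=cv2.resize(t[165:290,135:415],(784,350),interpolation=cv2.INTER_CUBIC)
b=cv2.resize(s[160:290,215:335],(230,249),interpolation=cv2.INTER_CUBIC)
c=cv2.resize(s[325:375,210:270],(298,249),interpolation=cv2.INTER_CUBIC)
r=np.zeros((600,784,3),np.uint8);r[:350]=a;r[351:,:230]=b;r[351:,235:533]=c
r=np.clip(r.astype(float)*1.6,0,255).astype(np.uint8)
cv2.imwrite("pics/crop1.png",r)
```

```text
(no output)
```

View pics/crop1.png

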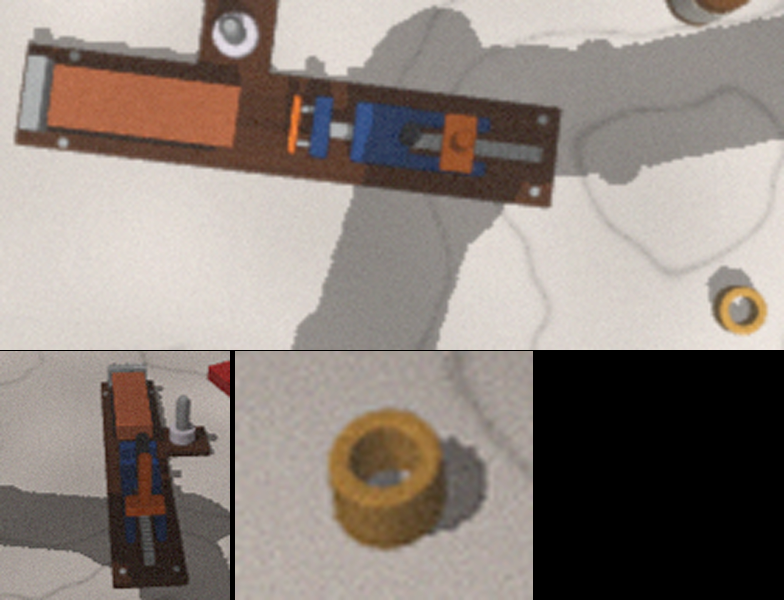

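The crop confirms the plain brass ring (centre at top-view (399.3,275.7), side-view (240.4,347.5)). The orange trigger's round top is at (299.3,214.3), the dark handle top at (281.4,212) and the post top at (217.5,173).

Run:
```python
from h import *
np.set_printoptions(precision=1,suppress=True)
T=np.load("top0.npz");S=np.load("side0.npz")
t=T["p"];s=S["p"]
h=cv2.cvtColor(t,cv2.COLOR_BGR2HSV)
g=cv2.inRange(h[260:292,385:415],(10,110,60),(30,255,255))
c=max(cv2.findContours(g,cv2.RETR_EXTERNAL,2)[0],key=cv2.contourArea);print("ring top",cv2.minEnclosingCircle(c),cv2.fitEllipse(c))
h=cv2.cvtColor(s,cv2.COLOR_BGR2HSV)
g=cv2.inRange(h[325:375,210:270],(10,110,40),(30,255,255))
c=max(cv2.findContours(g,cv2.RETR_EXTERNAL,2)[0],key=cv2.contourArea);print("ring side bbox",cv2.boundingRect(c))
print("sleeve top",tri([ray("top",399.3,275.7),ray("side",240.4,347.5)]), onz("top",399.3,275.7,26),onz("side",240.4,347.5,26))
# side crop scale: 120px->230
sp=lambda x,y:(215+x*120/230,160+(y-351)*130/249)
for n,a,b,z in(("post",(217.5,172.5),sp(183,398),80),("trig",(299.3,214.3),sp(144,458),120),("handle",(281.4,212.1),sp(142,437),120)):
    print(n,tri([ray("top",*a),ray("side",*b)]),onz("top",*a,z),onz("side",*b,z))
# terracotta stone
h=cv2.cvtColor(t,cv2.COLOR_BGR2HSV)
g=cv2.inRange(h,(3,100,60),(15,210,255));g[:, :150]=0;g[:,225:]=0;g[:185]=0;g[225:]=0
c=max(cv2.findContours(g,cv2.RETR_EXTERNAL,2)[0],key=cv2.contourArea);r=cv2.minAreaRect(c);print(r)
B=np.array([onz("top",*p,45) for p in cv2.boxPoints(r)]);print(B,np.linalg.norm(np.diff(B,axis=0),axis=1))
print(cv2.boundingRect(c), [onz("top",*p,z) for p,z in (((143.5,216),12),((332.5,238),12))])
d=T["d"];print(d[172:174,216:220],d[214,297:303],d[276,385:412])
```

```text
ring top ((14.327160835266113, 15.530863761901855), 8.68561840057373) ((14.570956230163574, 15.36833381652832), (16.083072662353516, 16.28529930114746), 6.8651604652404785)
ring side bbox (19, 12, 23, 28)
sleeve top (array([ 415.6, -368.5,   22.5]), [0.21771807677244956, 0.21771807677244265]) [ 416.1 -367.5   26. ] [ 415.3 -370.9   26. ]
post (array([653.9,  39.8,  79. ]), [2.744757134966628, 2.744757134966678]) [656.5  39.1  80. ] [650.6  38.2  80. ]
trig (array([ 557.5, -134.3,  115.5]), [0.8662071623778563, 0.8662071623779369]) [ 558.1 -134.1  120. ] [ 555.2 -140.3  120. ]
handle (array([563.4, -96.4, 117.9]), [0.46284744690656304, 0.4628474469066751]) [563.7 -96.4 120. ] [562.2 -99.4 120. ]
((188.81228637695312, 206.09555053710938), (73.84366607666016, 29.443992614746094), 6.709836483001709)
[[566.1 193.1  45. ]
 [631.6 184.6  45. ]
 [608.1  21.2  45. ]
 [542.5  30.3  45. ]] [ 66.  165.1  66.3]
(152, 188, 73, 37) [array([569.4, 215.8,  12. ]), array([ 506.8, -218.5,   12. ])]
[[1107.7 1113.9 1107.4 1114.7]
 [1112.9 1108.6 1110.6 1111.6]] [1076.5 1074.  1075.  1074.2 1072.8 1074.3] [1189.2 1188.4 1192.8 1190.3 1192.4 1174.8 1171.8 1161.9 1165.  1165.5
 1191.1 1194.7 1192.9 1192.7 1193.4 1192.2 1192.6 1193.6 1178.9 1178.4
 1168.2 1167.5 1169.1 1172.9 1192.7 1191.  1195.5]
```

```bash
python3 -m crank '88 0 0 0 0.14; 88 0 0 0 0.14; 88 0 0 0 0.14; 88 0 0 0 0.142'; python3 -m crank '88 15 -38 3 0; 88 15 -38 3 0; 88 15 -38 3 0; 88 15 -38 3 0; 88 15 -38 3 0; 88 15 -38 3 0; 88 15 -38 3 0; 88 0 0 0 0;88 0 0 0 0'
python3 - <<'E'
from h import *
np.set_printoptions(precision=3,suppress=True)
s=get_state();print(s["time_s"],s["position"],s["tool_rot"],s["q"])
c=camera_info("wrist");p,d=capture("wrist");np.savez("w1.npz",p=p,d=d,pose=c["pose"]);cv2.imwrite("pics/w1.png",p)
E
```

```text
time_s: 0.55
position: [274.4, -616.4, 233.3]
tool_rot: [[0.989, -0.148, -0.0], [-0.148, -0.989, 0.001], [-0.0, -0.001, -1.0]]
contact_force: [0.6, -0.4, 0.5]
finger_gap: 87.5
finger_force: 0.0
time_s: 1.45
position: [416.8, -367.5, 212.5]
tool_rot: [[0.99, -0.14, -0.0], [-0.14, -0.99, 0.0], [-0.0, -0.0, -1.0]]
contact_force: [-0.3, -1.1, -0.4]
finger_gap: 87.9
finger_force: 0.0
1.45 [ 416.799 -367.547  212.522] [[ 0.99 -0.14 -0.  ]
 [-0.14 -0.99  0.  ]
 [-0.   -0.   -1.  ]] [ 0.572  0.304  0.047  1.869 -0.017  0.97  -1.085]
```

View pics/w1.png

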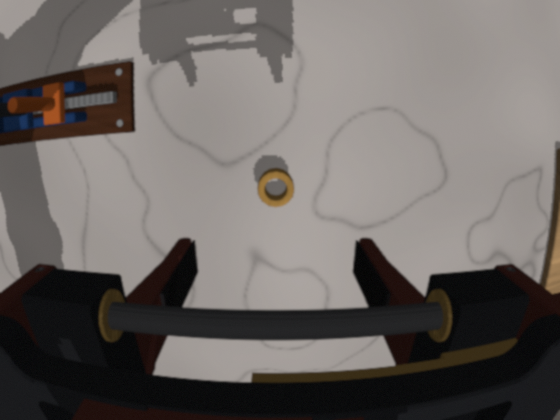

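The wrist view shows the brass ring at (276,187), centred between the open fingers.

```bash
cat >> h.py <<'E'
def ring(p,box=None):
    h=cv2.cvtColor(p,cv2.COLOR_BGR2HSV); g=cv2.inRange(h,(12,120,60),(30,255,255))
    if box: m=np.zeros_like(g); x0,y0,x1,y1=box; m[y0:y1,x0:x1]=1; g*=m
    c=max(cv2.findContours(g,cv2.RETR_EXTERNAL,2)[0],key=cv2.contourArea)
    return cv2.fitEllipse(c)
E
python3 -m crank '88 0 0 40 0; 88 0 0 40 0; 88 0 0 0 0;88 0 0 0 0'
python3 - <<'E'
from h import *
np.set_printoptions(precision=2,suppress=True)
c=camera_info("wrist");p,d=capture("wrist")
w=np.load("w1.npz")
e1=ring(w["p"],(230,150,320,230));e2=ring(p,(200,120,340,260));print(e1,e2)
c1=dict(c,pose=w["pose"])
r1=ray("wrist",*e1[0],c1);r2=ray("wrist",*e2[0],c)
print(tri([r1,r2]),tri([r1,r2,ray("top",399.4,275.4)]),onz("wrist",*e1[0],26,c1),onz("wrist",*e2[0],26,c),get_state()["position"])
cv2.imwrite("pics/w2.png",p)
E
```

```text
time_s: 1.9
position: [415.5, -369.6, 132.9]
tool_rot: [[0.989, -0.145, -0.001], [-0.145, -0.989, 0.0], [-0.001, -0.0, -1.0]]
contact_force: [1.0, -0.3, 0.5]
finger_gap: 87.5
finger_force: 0.0
((275.19775390625, 187.224609375), (33.78287124633789, 36.41311264038086), 175.47743225097656) ((272.87872314453125, 206.2330322265625), (43.96722412109375, 47.9022216796875), 177.8557586669922)
(array([ 413.29, -365.92,   13.51]), [0.08809219742590617, 0.08809219742589729]) (array([ 417.18, -366.66,   29.29]), [0.46664515516310046, 0.5665860936826363, 0.3100251412783402]) [ 416.1  -366.23   26.  ] [ 416.82 -366.62   26.  ] [ 416.46 -369.93  134.05]
```

```bash
python3 -m crank '88 0 -2 40 0; 88 0 0 40 0; 88 0 0 25 0; 88 0 0 12 0; 88 0 0 0 0' && python3 -m crank '30 0 0 0 0;30 0 0 0 0;30 0 0 0 0;30 0 0 0 0;30 0 0 0 0;30 0 0 0 0' 20
```

```text
time_s: 2.45
position: [416.9, -367.0, 16.0]
tool_rot: [[0.99, -0.143, 0.0], [-0.143, -0.99, -0.0], [0.0, 0.0, -1.0]]
contact_force: [-0.6, 0.1, -0.5]
finger_gap: 87.9
finger_force: 0.0
time_s: 3.05
position: [416.8, -366.4, 15.8]
tool_rot: [[0.99, -0.143, 0.0], [-0.143, -0.99, -0.0], [0.0, 0.0, -1.0]]
contact_force: [0.0, -0.4, 0.6]
finger_gap: 43.3
finger_force: 0.0
```

```bash
python3 -m crank '30 0 0 0 0;30 0 0 0 0;30 0 0 -20 0;30 0 0 -45 0;30 0 0 -45 0;30 0 0 -45 0;30 0 0 -45 0;30 0 0 0 0'
```

```text
time_s: 3.85
position: [419.5, -368.6, 221.9]
tool_rot: [[0.99, -0.143, 0.009], [-0.143, -0.99, -0.006], [0.01, 0.005, -1.0]]
contact_force: [0.6, -0.9, -0.9]
finger_gap: 38.9
finger_force: 20.0
```

```bash
python3 -m crank '30 14 -44 0 0;30 14 -44 0 0;30 14 -44 0 0;30 14 -44 0 0;30 14 -44 0 0;30 14 -44 0 0;30 14 -44 0 0;30 14 -44 0 0;30 14 -44 0 0;30 14 -40 0 0'; python3 -m crank '30 0 0 0 0;30 0 0 0 0'
python3 - <<'E'
from h import *
np.set_printoptions(precision=3,suppress=True)
s=get_state();print(s["time_s"],s["position"],s["tool_rot"],s["q"])
c=camera_info("wrist");p,d=capture("wrist");np.savez("w3.npz",p=p,d=d,pose=c["pose"]);cv2.imwrite("pics/w3.png",p)
E
```

```text
time_s: 4.85
position: [617.2, 47.5, 214.2]
tool_rot: [[0.99, -0.142, -0.002], [-0.142, -0.99, 0.0], [-0.002, 0.0, -1.0]]
contact_force: [-0.7, 0.2, -1.3]
finger_gap: 38.9
finger_force: 20.0
time_s: 5.05
position: [616.8, 46.3, 214.0]
tool_rot: [[0.99, -0.14, -0.003], [-0.14, -0.99, -0.0], [-0.003, 0.0, -1.0]]
contact_force: [-0.5, -0.7, -1.4]
finger_gap: 38.9
finger_force: 20.0
5.05 [616.811  46.344 214.   ] [[ 0.99  -0.14  -0.003]
 [-0.14  -0.99  -0.   ]
 [-0.003  0.    -1.   ]] [-0.068  0.41  -0.143  1.707  0.066  1.032 -1.944]
```

View pics/w3.png

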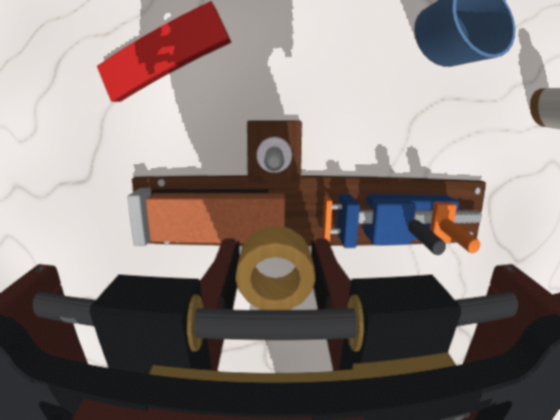

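The wrist view shows the held sleeve at about (275,265), and the guide post with its light shoulder at (274,155). The trigger top is at (473,244) and the handle top at (434,244).

```bash
cat >> h.py <<'E'
def shoulder(p,u,v,R=24):
    h=cv2.cvtColor(p,cv2.COLOR_BGR2HSV); g=cv2.inRange(h,(0,0,70),(180,75,255))
    m=np.zeros_like(g); cv2.circle(m,(int(u),int(v)),R,255,-1); g&=m
    c=cv2.convexHull(max(cv2.findContours(g,cv2.RETR_EXTERNAL,2)[0],key=cv2.contourArea))
    return cv2.fitEllipse(c)
E
python3 -m crank '30 37 6 0 0;30 0 0 0 0;30 0 0 0 0'
python3 - <<'E'
from h import *
np.set_printoptions(precision=1,suppress=True)
c=camera_info("wrist");st=get_state();p,d=capture("wrist")
w=np.load("w3.npz");c1=dict(c,pose=w["pose"])
e1=shoulder(w["p"],274,155);print(e1,onz("wrist",*e1[0],30,c1),onz("wrist",274,160,80,c1))
print(st["position"])
np.savez("w4.npz",p=p,d=d,pose=c["pose"])
a=cv2.resize(w["p"][110:310,190:360],None,fx=2.3,fy=2.3);b=cv2.resize(p[110:310,190:360],None,fx=2.3,fy=2.3)
cv2.imwrite("pics/w34.png",np.hstack([a,b]))
E
```

```text
time_s: 5.4
position: [652.9, 31.5, 214.9]
tool_rot: [[0.989, -0.146, -0.001], [-0.146, -0.989, -0.001], [-0.001, 0.001, -1.0]]
contact_force: [-0.8, -0.2, -0.6]
finger_gap: 39.0
finger_force: 20.0
((273.73553466796875, 154.4197998046875), (36.736820220947266, 37.62749481201172), 2.731696605682373) [651.   44.1  30. ] [652.1  43.6  80. ]
[652.9  31.5 214.9]
```

View pics/w34.png

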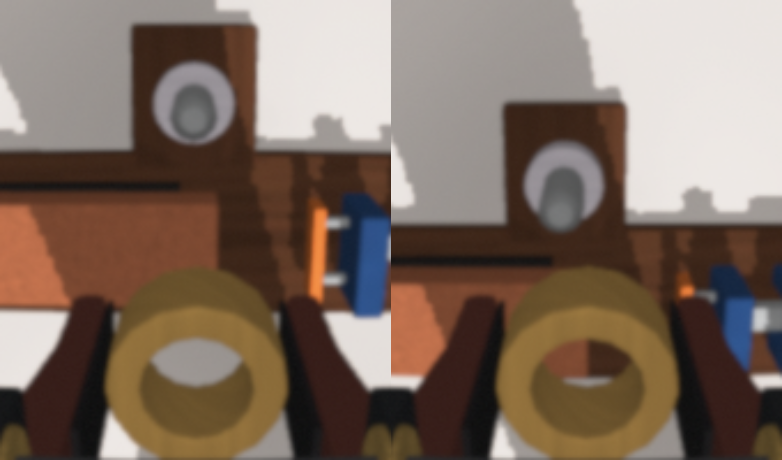

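In both views the post's shoulder and tip are clear: left crop tip (194,118), right crop tip (560,212), shoulder (564,182). The upper sleeve rim is centred at (197,382) of the left crop.

Run:
```python
from h import *
np.set_printoptions(precision=1,suppress=True)
c=camera_info("wrist");w3=np.load("w3.npz");w4=np.load("w4.npz")
c3=dict(c,pose=w3["pose"]);c4=dict(c,pose=w4["pose"])
e4=shoulder(w4["p"],265,189);print(e4[0])
print("tip",tri([ray("wrist",274.3,161.3,c3),ray("wrist",263.5,202.2,c4)]))
t=ray("top",217.5,172.5)
print("tip+top",tri([ray("wrist",274.3,161.3,c3),ray("wrist",263.5,202.2,c4),t]))
for u,v,z,k in((274.3,161.3,80,c3),(263.5,202.2,80,c4),(273.7,154.4,30,c3),(265.2,189.1,30,c4)):print(onz("wrist",u,v,z,k))
print("top",onz("top",217.5,172.5,80))
print("sleeve",onz("wrist",275.7,276.1,224,c3),onz("wrist",275.7,276.1,225,c4))
s=[get_state() for _ in range(1)][0];print(s["position"],s["tool_rot"])
```

```text
(264.70660400390625, 189.87747192382812)
tip (array([650.7,  43.6,  78.1]), [0.11806130848497018, 0.11806130848495765])
tip+top (array([654.1,  41.3,  92.7]), [2.2431450528769408, 1.4411119603863616, 3.2274983258479564])
[651.   43.5  80. ]
[651.3  43.6  80. ]
[651.   44.2  30. ]
[651.9  43.3  30. ]
top [656.5  39.1  80. ]
sleeve [616.2  47.4 224. ] [652.2  32.6 225. ]
[652.4  32.3 215.1] [[ 1.  -0.1 -0. ]
 [-0.1 -1.  -0. ]
 [-0.   0.  -1. ]]
```

```bash
python3 -m crank '30 -2.4 -10.7 0 0;30 0 0 40 0;30 0 0 40 0;30 0 0 30 0;30 0 0 0 0;30 0 0 0 0'
python3 - <<'E'
from h import *
np.set_printoptions(precision=1,suppress=True)
c=camera_info("wrist");p,d=capture("wrist");print(get_state()["position"])
a=cv2.resize(p[150:350,190:360],None,fx=2.3,fy=2.3)
s,d=capture("side");b=cv2.resize(s[140:240,270:355],None,fx=4.6,fy=4.6,interpolation=cv2.INTER_CUBIC)
cv2.imwrite("pics/w5.png",np.hstack([a,b]))
E
```

```text
time_s: 6.05
position: [652.2, 45.7, 106.3]
tool_rot: [[0.99, -0.142, -0.0], [-0.142, -0.99, 0.0], [-0.0, -0.0, -1.0]]
contact_force: [0.4, -0.2, -0.2]
finger_gap: 38.8
finger_force: 20.0
[653.2  45.7 107.5]
```

View pics/w5.png

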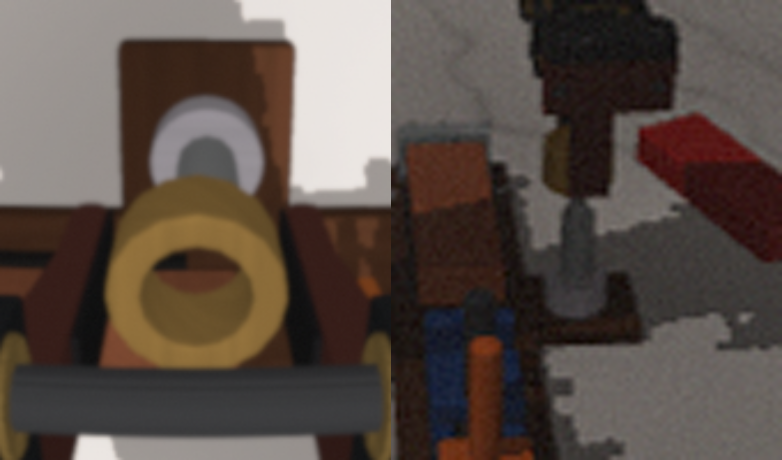

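The wrist crop shows the post axis at x≈208 with the sleeve centred at 197, so the tool must move about 2.7 mm along +y. In the side crop the sleeve hangs right above the post tip.

```bash
python3 -m crank '30 -0.8 2.8 4 0;30 0 0 8 0;30 0 0 6 0;30 0 0 0 0'
python3 - <<'E'
from h import *
np.set_printoptions(precision=1,suppress=True)
print(get_state()["position"],get_state()["contact_force"],get_state()["moment"])
print(onz("wrist",280.4,218.7,30))
E
```

```text
time_s: 6.55
position: [650.8, 42.1, 86.7]
tool_rot: [[0.99, -0.143, -0.001], [-0.143, -0.99, -0.0], [-0.001, 0.0, -1.0]]
contact_force: [0.1, 0.7, -1.8]
finger_gap: 38.7
finger_force: 20.0
[650.8  42.1  86.7] [ 0.1  0.7 -1.8] [ 0.1 -0.  -0. ]
[657.2  38.8  30. ]
```

```bash
python3 -m crank '30 0 0 10 0;30 0 0 10 0;30 0 0 10 0;30 0 0 0 0'; python3 -m crank '30 0 0 4 0;30 0 0 4 0;30 0 0 2 0;30 0 0 0 0'
```

```text
time_s: 6.95
position: [650.9, 42.3, 55.9]
tool_rot: [[0.99, -0.143, -0.001], [-0.143, -0.99, -0.0], [-0.001, 0.0, -1.0]]
contact_force: [0.5, -1.6, -0.4]
finger_gap: 38.8
finger_force: 20.0
time_s: 7.35
position: [650.9, 42.1, 47.4]
tool_rot: [[0.99, -0.143, -0.001], [-0.143, -0.99, -0.0], [-0.001, 0.0, -1.0]]
contact_force: [-1.0, -0.1, -1.0]
finger_gap: 38.7
finger_force: 20.0
```

```bash
python3 -m crank '30 0 0 1 0;30 0 0 1 0;30 0 0 1 0;30 0 0 0 0'
```

```text
time_s: 7.75
position: [651.3, 42.2, 45.8]
tool_rot: [[0.99, -0.143, 0.0], [-0.143, -0.99, -0.0], [0.0, 0.0, -1.0]]
contact_force: [-3.3, -0.1, 7.6]
finger_gap: 38.7
finger_force: 20.0
```

Contact at the expected height means the sleeve is seated. Next I release and rise.

```bash
python3 -m crank '70 0 0 0 0;70 0 0 0 0;70 0 0 0 0;70 0 0 -10 0;80 0 0 -45 0;88 0 0 -45 0;88 0 0 -45 0;88 0 0 -10 0;88 0 0 0 0;88 0 0 0 0'
python3 - <<'E'
from h import *
np.set_printoptions(precision=1,suppress=True)
print(get_state()["position"])
c=camera_info("wrist");p,d=capture("wrist");np.savez("w6.npz",p=p,d=d,pose=c["pose"]);cv2.imwrite("pics/w6.png",p)
E
```

```text
time_s: 8.75
position: [650.4, 42.1, 198.7]
tool_rot: [[0.99, -0.143, -0.002], [-0.143, -0.99, -0.0], [-0.001, 0.001, -1.0]]
contact_force: [-0.5, -0.3, -0.4]
finger_gap: 87.9
finger_force: 0.0
[650.4  42.1 198.7]
```

View pics/w6.png

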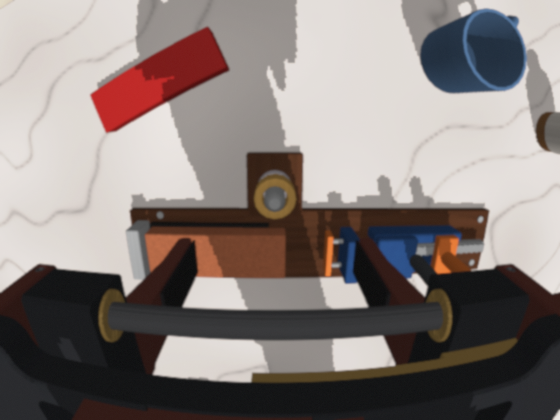

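The sleeve sits on the shoulder at (275,195) with the post tip in its bore. Now to the trigger.

```bash
python3 -m crank '88 -17 40 0 0;88 -17 40 0 0;88 -17 40 0 0;88 -16 40 0 0;88 0 0 0 0;88 0 0 0 0'
python3 - <<'E'
from h import *
np.set_printoptions(precision=1,suppress=True)
w3=np.load("w3.npz");c=camera_info("wrist");c3=dict(c,pose=w3["pose"])
print(onz("wrist",473,244,120,c3),onz("wrist",434,244,120,c3))
print(get_state()["position"])
p,d=capture("wrist");np.savez("w7.npz",p=p,d=d,pose=c["pose"]);cv2.imwrite("pics/w7.png",p)
w6=np.load("w6.npz");e=ring(w6["p"],(245,160,305,230));print(e,onz("wrist",*e[0],56,dict(c,pose=w6["pose"])))
E
```

```text
time_s: 9.4
position: [560.8, -107.5, 198.1]
tool_rot: [[0.989, -0.145, -0.003], [-0.145, -0.989, 0.0], [-0.003, 0.0, -1.0]]
contact_force: [0.3, 1.2, 0.6]
finger_gap: 87.7
finger_force: 0.0
[ 558.9 -131.9  120. ] [567.  -88.2 120. ]
[ 560.8 -107.5  198.1]
((274.75762939453125, 197.43539428710938), (44.379486083984375, 45.1405029296875), 64.82945251464844) [649.8  43.7  56. ]
```

View pics/w7.png

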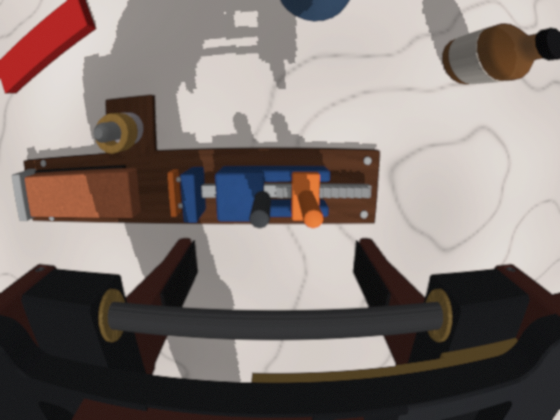

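The wrist view shows the trigger top at (314,218) and the handle top at (260,219), with the sleeve seated at (120,132).

Run:
```python
from h import *
np.set_printoptions(precision=2,suppress=True)
w=np.load("w7.npz");c=camera_info("wrist");c7=dict(c,pose=w["pose"])
w3=np.load("w3.npz");c3=dict(c,pose=w3["pose"])
p=w["p"];h=cv2.cvtColor(p,cv2.COLOR_BGR2HSV)
o=cv2.inRange(h,(3,150,60),(15,255,255));print("orange tip rows",[(y,np.flatnonzero(o[y,290:335])[[0,-1]]+290) for y in range(205,230,2) if o[y,290:335].any()])
k=cv2.inRange(h,(0,0,0),(180,255,55));print("dark",[(y,np.flatnonzero(k[y,245:275])[[0,-1]]+245) for y in range(205,230,2) if k[y,245:275].any()])
t=onz("wrist",314,218,120,c7);hd=onz("wrist",260,219,120,c7);print(t,hd,np.linalg.norm(t-hd))
print(tri([ray("wrist",314,218,c7),ray("wrist",473,244,c3)]),tri([ray("wrist",314,218,c7),ray("top",299.3,214.3)]))
s=get_state();R=np.array(s["tool_rot"]);x=np.array([.1427,.9898,0]);print(s["position"])
print("to go (tool)",R.T@(np.r_[(t+29*x)[:2],0]-np.r_[s["position"][:2],0]),R.T@(np.r_[(hd-11*x)[:2],0]-np.r_[s["position"][:2],0]))
```

```text
orange tip rows [(205, array([292, 334])), (207, array([292, 334])), (209, array([292, 334])), (211, array([292, 334])), (213, array([292, 334])), (215, array([292, 334])), (217, array([292, 331])), (219, array([290, 334])), (221, array([292, 324])), (223, array([305, 320])), (225, array([308, 318]))]
dark [(205, array([253, 270])), (207, array([253, 269])), (209, array([252, 269])), (211, array([252, 268])), (213, array([266, 268])), (215, array([268, 268])), (217, array([269, 269]))]
[ 556.78 -134.83  120.  ] [561.87 -94.98 120.  ] 40.17657115380737
(array([ 555.55, -135.38,  114.87]), [0.526974476547443, 0.5269744765473892]) (array([ 557.91, -134.21,  123.22]), [0.37905571864792237, 0.37905571864783233])
[ 561.64 -105.89  198.4 ]
to go (tool) [-0.67  0.34  0.  ] [-1.32  0.17  0.  ]
```

```bash
python3 -m crank '88 -1 0.3 40 0;88 0 0 40 0;88 0 0 27 0;88 0 0 0 0;88 0 0 0 0'; python3 -m crank '60 0 0 0 0;60 0 0 0 0;60 0 0 0 0;60 0 0 0 0' 25;  python3 -m crank '36 0 0 0 0;36 0 0 0 0;36 0 0 0 0;36 0 0 0 0'
```

```text
time_s: 9.95
position: [561.5, -105.2, 92.5]
tool_rot: [[0.99, -0.14, -0.001], [-0.14, -0.99, 0.001], [-0.001, -0.001, -1.0]]
contact_force: [-0.1, -0.4, 0.5]
finger_gap: 88.0
finger_force: 0.0
time_s: 10.35
position: [562.0, -109.2, 94.2]
tool_rot: [[0.99, -0.144, 0.003], [-0.144, -0.99, -0.003], [0.003, 0.002, -1.0]]
contact_force: [-0.8, -7.2, 5.2]
finger_gap: 61.3
finger_force: 3.4
time_s: 10.75
position: [562.4, -106.9, 94.1]
tool_rot: [[0.99, -0.143, 0.003], [-0.143, -0.99, -0.0], [0.003, -0.0, -1.0]]
contact_force: [1.9, -1.7, 6.7]
finger_gap: 37.8
finger_force: 25.0
```

```bash
cat > jaw.py <<'E'
from h import *
c=camera_info("wrist");p,d=capture("wrist");s=get_state()
h=cv2.cvtColor(p,cv2.COLOR_BGR2HSV)
o=cv2.inRange(h,(5,190,80),(15,255,255));o[:, 240:]=0;o[:120]=0;o[240:]=0
T=np.array([556.8,-134.8,0]);x=np.array([.1427,.9898,0])
for k in sorted(cv2.findContours(o,cv2.RETR_EXTERNAL,2)[0],key=cv2.contourArea)[-2:]:
    b=cv2.boundingRect(k);q=k[:,0,:];xs=q[:,0]
    l=b[0]; print("pad px",b,cv2.contourArea(k),"front station x",round(float((onz("wrist",l,np.mean(q[xs<=l+1,1]),43,c)-T)@x),1))
print(s["time_s"],s["finger_gap"],s["finger_force"])
import sys;cv2.imwrite("pics/j%s.png"%sys.argv[1],p)
E
python3 jaw.py 1; python3 -m crank '80 0 0 0 0;80 0 0 0 0;80 0 0 0 0;80 0 0 0 0;80 0 0 0 0;80 0 0 0 0;80 0 0 0 0'; python3 -m crank '36 0 0 0 0;36 0 0 0 0;36 0 0 0 0;36 0 0 0 0;36 0 0 0 0;36 0 0 0 0;36 0 0 0 0;36 0 0 0 0';python3 jaw.py 2
```

```text
pad px (106, 196, 17, 44) 359.5 front station x 150.5
10.8 37.6869108478494 25.005073249340057
time_s: 11.5
position: [560.8, -106.3, 92.4]
tool_rot: [[0.99, -0.142, -0.001], [-0.142, -0.99, 0.0], [-0.001, -0.0, -1.0]]
contact_force: [0.9, -0.3, 0.3]
finger_gap: 80.1
finger_force: 0.0
time_s: 12.3
position: [561.0, -106.7, 92.5]
tool_rot: [[0.99, -0.143, -0.0], [-0.143, -0.99, -0.0], [-0.0, 0.0, -1.0]]
contact_force: [1.1, -1.2, -3.7]
finger_gap: 37.9
finger_force: 25.0
pad px (86, 194, 18, 46) 274.0 front station x 166.5
12.35 38.023348500363234 25.00206559896469
```

```bash
python3 -m crank '80 0 0 0 0;80 0 0 0 0;80 0 0 0 0;80 0 0 0 0;80 0 0 0 0;80 0 0 0 0;80 0 0 0 0'; python3 -m crank '36 0 0 0 0;36 0 0 0 0;36 0 0 0 0;36 0 0 0 0;36 0 0 0 0;36 0 0 0 0;36 0 0 0 0;36 0 0 0 0';python3 jaw.py 3
```

```text
time_s: 13.05
position: [561.3, -106.4, 92.8]
tool_rot: [[0.99, -0.142, 0.001], [-0.142, -0.99, 0.0], [0.001, -0.0, -1.0]]
contact_force: [-0.5, -0.0, 0.2]
finger_gap: 79.9
finger_force: 0.0
time_s: 13.85
position: [561.3, -106.7, 92.7]
tool_rot: [[0.99, -0.143, 0.0], [-0.143, -0.99, -0.0], [0.0, 0.0, -1.0]]
contact_force: [1.9, -1.2, -1.5]
finger_gap: 37.7
finger_force: 25.0
pad px (70, 195, 18, 45) 189.0 front station x 182.1
13.9 38.02620568897114 25.003620386123657
```

```bash
python3 -m crank '80 0 0 0 0;80 0 0 0 0;80 0 0 0 0;80 0 0 0 0;80 0 0 0 0;80 0 0 0 0;80 0 0 0 0'; python3 -m crank '60 0 0 0 0;60 0 0 0 0;60 0 0 0 0;56 0 0 0 0;54 0 0 0 0;52 0 0 0 0;50 0 0 0 0;50 0 0 0 0' 28;python3 jaw.py 4; python3 -m crank '49 0 0 0 0;48 0 0 0 0;47 0 0 0 0;46 0 0 0 0;46 0 0 0 0'; python3 jaw.py 5
```

```text
time_s: 14.6
position: [560.8, -106.4, 92.6]
tool_rot: [[0.99, -0.142, -0.0], [-0.142, -0.99, 0.0], [-0.0, -0.0, -1.0]]
contact_force: [0.7, -0.2, -0.1]
finger_gap: 80.1
finger_force: 0.0
time_s: 15.4
position: [560.2, -112.5, 92.5]
tool_rot: [[0.989, -0.147, -0.001], [-0.147, -0.989, -0.006], [-0.0, 0.006, -1.0]]
contact_force: [-1.8, -13.1, -0.8]
finger_gap: 50.2
finger_force: 7.1
pad px (67, 233, 2, 7) 1.0 front station x 183.6
pad px (62, 196, 17, 19) 51.0 front station x 183.2
15.45 49.8633596666561 7.067993748933077
time_s: 15.95
position: [560.4, -110.8, 92.5]
tool_rot: [[0.989, -0.146, -0.001], [-0.146, -0.989, -0.004], [-0.0, 0.004, -1.0]]
contact_force: [-0.3, -8.9, -1.6]
finger_gap: 46.5
finger_force: 18.3
pad px (64, 196, 16, 9) 24.0 front station x 182.4
16.0 46.54283545722024 18.331751972436905
```

The stone is reached and the arm is being pulled back against the handle. I'll recentre it by 4 mm so the grip force alone squeezes.

```bash
python3 -m crank '46 0 1.5 0 0;46 0 1.5 0 0;46 0 1.2 0 0;45 0 0 0 0;44 0 0 0 0;42 0 0 0 0;40 0 0 0 0;36 0 0 0 0;36 0 0 0 0;36 0 0 0 0' 28; python3 jaw.py 6
```

```text
time_s: 17.0
position: [560.5, -110.1, 92.5]
tool_rot: [[0.99, -0.142, -0.0], [-0.142, -0.99, 0.001], [-0.0, -0.001, -1.0]]
contact_force: [1.9, 3.1, -5.7]
finger_gap: 44.4
finger_force: 28.0
pad px (65, 195, 15, 8) 15.5 front station x 182.9
17.05 44.54772374171729 28.007930517196655
```

View pics/j6.png

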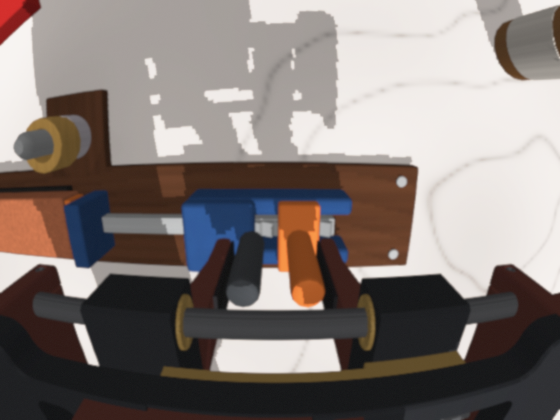

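The last view shows the pad hidden between the jaw plate at (88,228) and the stone, with the trigger held at (305,290) against the handle. One numeric check in the top camera that the stone has moved up to the stop, with the grip held a little longer.

```bash
python3 -m crank '36 0 0 0 0;36 0 0 0 0;36 0 0 0 0;36 0 0 0 0;36 0 0 0 0'
python3 - <<'E'
from h import *
p,d=capture("top");q=np.load("top0.npz")["p"]
for n,im in(("before",q),("now",p)):
    h=cv2.cvtColor(im,cv2.COLOR_BGR2HSV);g=cv2.inRange(h,(3,100,60),(15,210,255))
    print(n,[(y,[(int(x)) for x in np.flatnonzero(g[y,140:225])[[0,-1]]+140]) for y in (198,202,206)],[im[202,x].tolist() for x in range(148,158)])
s=get_state();print(s["time_s"],s["finger_gap"],s["finger_force"],s["contact_force"])
E
```

```text
time_s: 17.55
position: [560.5, -110.2, 92.5]
tool_rot: [[0.99, -0.142, -0.0], [-0.142, -0.99, 0.001], [-0.0, -0.001, -1.0]]
contact_force: [2.5, 3.9, -7.1]
finger_gap: 44.9
finger_force: 28.0
before [(198, [153, 222]), (202, [153, 220]), (206, [152, 220])] [[109, 110, 111], [84, 83, 84], [63, 64, 64], [54, 54, 58], [45, 52, 67], [46, 63, 106], [49, 69, 114], [46, 66, 112], [47, 67, 114], [42, 64, 111]]
now [(198, [151, 221]), (202, [150, 220]), (206, [150, 220])] [[116, 116, 116], [92, 93, 97], [63, 78, 115], [52, 74, 122], [52, 74, 123], [50, 72, 122], [53, 73, 123], [56, 77, 124], [56, 76, 124], [47, 69, 120]]
17.6 44.433642632906725 28.008005619049072 [ 1.94501912  4.90761291 -6.24233621]
```

The stone has moved about 2 px (5 mm) and now touches the stop with no dark gap between them. The trigger is held at a steady 28 N.

```bash
python3 -c "from station import close_job; print(close_job())"
```

```text
the job is handed in; nothing more can be done
None
```

The job is handed in at about 17.6 s: the sleeve is seated on the guide post and released, the stone is against the end stop, and the trigger is still held squeezed at 28 N; the judge's result was not shown.

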